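# Unload a potsherd from the drop-door drying cabinet

### The job

The orange potsherd in the small white drying cabinet is dry: pull the cabinet's sloping drop door right down by its black handle bar, lift the orange sherd out and lay it flat, without dropping it, in the empty half of the blue-green tray. Then push the door back up until it is fully shut, without slamming it. Leave the dark sherd in the cabinet and the two sherds in the tray where they lie.

Things in the scene. Friction and masses are not known exactly. Their poses are not given: they have to be found in the camera images.
- cabinet: white bench-top drying cabinet, fixed, 330 deep x 340 wide x 198 high. Origin on the table under the middle of its front edge; x level into the chamber, y along the front edge, z up. Chamber floor at z 30 mm, inner side walls at y +-160 mm. The roof (z 198) covers only what is deeper than 163 mm: with the door down, the front part of the chamber is open from above.
- door (a joint): drop door angle (blue frame 340 x 229 x 10 mm, clear window, 0.5 kg, hinged at its bottom edge): 0 = shut, leaning back 45 degrees from the cabinet's front edge to its roof; grows as it is pulled up, over and down out of the cabinet; 0.785 upright; 1.92 on its stop, 65 degrees past upright. A friction hinge keeps it wherever it is left; 3 to 6 N at the bar move it.
- door_hinge (a point): middle of the door's hinge line, at the cabinet's front edge, 35 mm above the table; x, y, z turn with the door and are parallel to the cabinet's when shut
- door_handle (a point): middle of the black round handle bar, 13 mm thick, 150 long, parallel to the hinge. It stands in the door's plane, 285 mm from the hinge, on two posts (at +-75 mm) with a 50 mm gap to the door's free edge, so it can be pinched from above at every door angle, fingers closing across it. Shut, it is 240 mm above the table, 42 mm above the roof.
- orange_sherd: orange-red potsherd with two dark bands, 100 long (x) x 52 wide (y) x 21 high, 0.12 kg, a gentle arch. Origin at the centre of its underside, z up. Its flat middle, 40 long, 7 to 21 mm above the ground, has parallel sides to grip from above across y; the narrower ends slope to the ground. It lies about 85 mm inside the front edge, 75 mm to one side; the dark one on the other.
- dark_sherd: dark grey potsherd of the same size and shape, 0.13 kg; it stays in the cabinet
- tray: blue-green tray with cardboard floor, fixed, 300 (x) x 220 (y) x 45 high outside, walls and floor 5 mm. Origin under its centre; two small sherds lie in its +x half, its -x half is empty.
- tray_free (a point): middle of the empty half of the tray, on its floor (70 mm from the tray's centre along its -x); axes as the tray's
- tray_sherd_a: small buff sherd in the tray, about 75 x 39 x 19 mm, its origin at the centre of its underside; stays
- tray_sherd_b: small brown sherd in the tray, about 80 x 42 x 19 mm, its origin at the centre of its underside; stays

How it is judged (in metres and radians):
On the way, in this order (a step that is already met when the one before it is completed fails the run):
1. the cabinet door is pulled down (door angle over 1.6 rad) (value of joint door above 1.6 rad), for 0.2 s.
2. the orange sherd lies flat and released in the empty half of the tray, the door still down (x of orange_sherd in the frame of tray between -0.14 and 0 m and y of orange_sherd in the frame of tray between -0.1 and 0.1 m and z of orange_sherd in the frame of tray_free below 0.008 m and angle between orange_sherd's own z axis and vertical below 0.15 rad and contact force between the fingers and orange_sherd below 0.1 N and value of joint door above 1 rad), for 0.2 s.
At the end, for the whole second after the job is handed in: The door is shut (angle under 0.05 rad, 14 mm at the bar); the orange sherd lies at rest on the floor of the tray with its centre in the empty half, its underside within 8 mm of the floor and its tilt under 0.15 rad; the dark sherd and the two tray sherds are within 20 mm of where they began (value of joint door below 0.05 rad and x of orange_sherd in the frame of tray between -0.14 and 0 m and y of orange_sherd in the frame of tray between -0.1 and 0.1 m and z of orange_sherd in the frame of tray_free below 0.008 m and angle between orange_sherd's own z axis and vertical below 0.15 rad and linear speed of orange_sherd below 0.02 m/s and distance of each of dark_sherd, tray_sherd_a, tray_sherd_b from where it was at the start of the episode below 0.02 m); the robot touches nothing.
It fails at once if the orange sherd is dropped or thrown (faster than 0.6 m/s while the fingers do not hold it) (linear speed of orange_sherd above 0.6 m/s and contact force between the fingers and orange_sherd below 0.05 N).
It fails at once if the door is slammed (nearing shut, below 0.3 rad, at more than 2 rad/s) (value of joint door below 0.3 rad and velocity of joint door below -2 rad/s).
It fails at once if a sherd that should stay is moved by more than 20 mm (distance of any of dark_sherd, tray_sherd_a, tray_sherd_b from where it was at the start of the episode above 0.02 m).
It also fails if it takes over 72 s, if anything falls off the work surface, if the arm or the gripper's body presses on something with over 40 N, if the wrist force passes 120 N, or if a joint passes its speed limit or range.

### The arm

A 6-joint arm with a two-finger parallel gripper is mounted at the origin on the work surface. World frame = base frame: x ahead of the robot, y to its left, z up, the work surface at z = 0. Lengths are in mm, angles in rad, forces in N, time in s.
With the tool pointing down it reaches from about 400 to 925 mm from the base axis. Payload 12.5 kg.
Tool frame: the origin (TCP) lies between the finger pads; the fingertips stand env.tip_extent ahead of it and the grasp point (between the pads) lies 11 mm behind it (env.tip_extent is the distance from the TCP to the fingertips, in mm); z points along the fingers, y is the line along which they close (so a half turn about z gives the same grasp; the last joint's range is limited). The gripper opens to 95 mm and grips with 3 to 60 N. Pads are 20 mm wide; open, the fingers measure 119 mm over their backs; the gripper's body (75 mm by 180 mm) begins 59 mm behind the grasp point.
Start: joints at [1.076, 0.491, 1.559, -0, 1.092, -0.106], TCP at [236.909, 578.377, 222.661] pointing down, gripper open.
Joint ranges: [-3.1, 3.1], [-0.84, 2.19], [0.05, 2.79], [-1.13, 4.28], [0.06, 2.93], [-2.69, 2.69]. Speed limits (rad/s): [2.22, 2.22, 2.79, 3.14, 3.14, 3.14].

### API

Orientations are given as [roll, pitch, yaw] about the fixed x, y, z axes, in that order (R = Rz(yaw) Ry(pitch) Rx(roll)).
In Python, from cell import env gives the robot as it stands.
- The arm moves only by the tool carry_out, never from a script. Its argument "motion" is a list of rows, each a list of 5 numbers: the shift along the tool's x, y, z in mm, then the turn about the tool's z in degrees, then the closure, from 0 (fully open) to 1 (shut). A call has 1 to 12 rows; each row shifts and turns the commanded pose from where the row before left it, along the tool's axes as they then stand; what a row does not reach is not made up. A row lasts 1/10 s, in which the tool goes at most 50 mm and 8.59 degrees, less where a joint would pass 70% of its speed; a pose out of reach is approached as far as the arm can. A call with a gripper value outside its range is refused whole. The fingers move at their own pace and stop on an object; the grip force is fixed at half the most. Time passes only in rows, so rows that do not move let the fingers close. It gives the time, the measured TCP pose, the force, the opening and the grip force at its end, in the units of the state.
- env.state(): the state, without advancing time (a new reading comes with each control period).
- env.read_camera(name): name is "scene" or "side" or "wrist"; returns a dict with "color" (420x560x3 uint8, red, green, blue), "K" (3x3 intrinsics, pixels), "R" (3x3) and "t" (3): a world point X has camera coordinates R X + t; the wrist camera has in their place "hand_eye" (4x4, takes a point from camera to tool coordinates, whose origin is the TCP and whose axes are the flange's). Camera axes: x right, y down, z forward; pixel columns grow to the right and rows downward; lengths in mm; the calibration is good to about 2 mm. A picture is of the moment at which its call begins: read the wrist's pose just before it. There is no depth.
- env.job_done(): hands the job in; it is judged then, once.
The state is a dict: "t": time; "joints": joint angles; "qvel": joint speeds; "tau": joint torques, N m; "eef_pos": TCP position; "tcp_rot": TCP orientation; "ft_force": force on the tool from outside, world axes, zero at the start; "moment": the same for the moment, N m; "opening": opening from 0.0 (shut) to 1.0 (fully open); "grip_force": force on a finger pad.
Only numpy, scipy, OpenCV 4.12 (cv2) and the standard library are available. Lean on these libraries where they do the work, as an engineer would, in place of code of your own. Each camera call takes 0.05 s, during which the arm holds its last target. There are 200 camera calls.

## Working session

There is one attempt and no reset: what is moved stays moved. The work goes in short steps, Python scripts to look and compute and a tool call to move; the robot and the scene stay as the last step left them, time stands still between calls to the robot, and variables do not carry over. Pictures are saved under pics/ and viewed, at most 13 in all, crops included, and the job is handed in when it is done.

Besides the shell and the picture viewer there is one more tool, called after "Emit:" as name(argument=value, ...), one argument or row to a line, values as JSON. carry_out: Moves the arm, as the interface text tells. Its arguments: {"type":"object","properties":{"motion":{"type":"array"}},"required":["motion"]}

```bash
mkdir -p pics
cat > h.py <<'E'
import numpy as np, cv2
from cell import env
def save(n,f):
    c=env.read_camera(n); cv2.imwrite(f,c["color"][:,:,::-1]); return c
def ray(c,u,v,z):
    K,R,t=map(np.array,(c["K"],c["R"],c["t"])); d=R.T@np.linalg.inv(K)@[u,v,1]; o=-R.T@t
    return o+d*(z-o[2])/d[2]
def proj(c,X):
    p=c["K"]@(np.array(c["R"])@np.array(X)+c["t"]); return p[:2]/p[2]
E
python3 - <<'E'
from h import *
a=save("scene","pics/s1.png"); b=save("side","pics/d1.png")
import pickle; pickle.dump((a,b),open("cams.pkl","wb"))
print(env.state(),env.tip_extent)
for c in(a,b): print(-np.array(c["R"]).T@c["t"],c["R"])
E
```

```text
{'t': 0.1, 'joints': array([ 1.07643134e+00,  4.91494199e-01,  1.55941447e+00,  1.58846818e-05,
        1.09173395e+00, -1.05589249e-01]), 'qvel': array([-0.00065134, -0.00129386, -0.00156137, -0.00122897, -0.00130171,
       -0.00108534]), 'tau': array([ 3.36913305e-03, -6.13624620e+01, -2.58606541e+01,  6.93590823e-02,
        4.70309216e-02, -4.39604526e-05]), 'eef_pos': array([236.77027577, 578.16919387, 222.11440572]), 'tcp_rot': array([-3.14055002e+00, -1.24669727e-04,  2.75280952e+00]), 'ft_force': array([-0.75031049, -0.37834363, -0.57562847]), 'moment': array([ 0.04386551, -0.00245683, -0.02808601]), 'grip_force': 0.0, 'opening': 1.0003705412911421} 8.0
[966.147028   440.40257768 953.34134469] [[-0.70715562  0.70702185  0.00714318]
 [ 0.57159482  0.57759122 -0.58281021]
 [-0.41618539 -0.40805451 -0.81257691]]
[ 217.52538909 -534.93686754  766.86501386] [[ 0.86648179 -0.49920568 -0.00173107]
 [-0.33460884 -0.57820726 -0.74411914]
 [ 0.37046758  0.64534491 -0.66804469]]
```

View pics/s1.png

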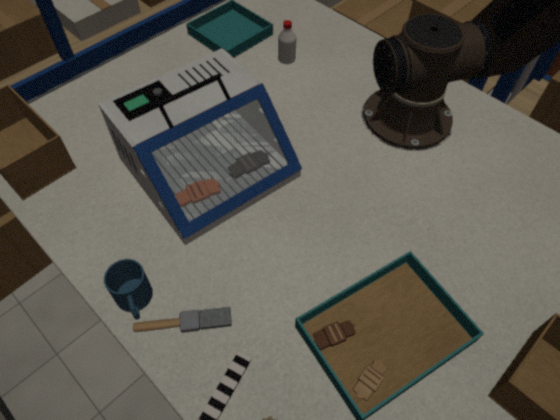

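View pics/d1.png

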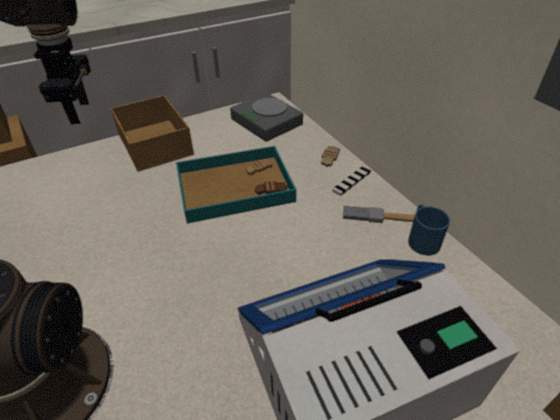

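The scene view shows the cabinet, with blue frame corners near (187,237), (300,172), (265,88) and (138,152). The orange sherd is near (198,191), the dark one near (249,163), and the tray rim spans (297,322) to (480,332). The side view shows the black bar from about (320,316) to (420,285).

Run:
```python
from h import *
import pickle
a,b=pickle.load(open("cams.pkl","rb"))
def mask(c,lo,hi,box):
    m=cv2.inRange(cv2.cvtColor(c["color"],cv2.COLOR_RGB2HSV),lo,hi); k=np.zeros_like(m); x0,y0,x1,y1=box; k[y0:y1,x0:x1]=m[y0:y1,x0:x1]
    cs,_=cv2.findContours(k,cv2.RETR_EXTERNAL,cv2.CHAIN_APPROX_NONE); return max(cs,key=cv2.contourArea)[:,0]
def quad(p):
    h=cv2.convexHull(p)
    for e in np.arange(2,40,.5):
        q=cv2.approxPolyDP(h,e,True)
        if len(q)<=4: return q[:,0]
f=quad(mask(a,(105,120,40),(125,255,255),(120,75,310,245))); print("frame",f.tolist())
f=f[np.argsort(f[:,1])]
for u,v in f: print((u,v),[ray(a,u,v,z).round(0).tolist() for z in(36,200)])
t=mask(a,(80,80,30),(98,255,255),(285,240,490,420)); q=quad(t);print("tray",q.tolist())
P=np.array([ray(a,u,v,45)[:2] for u,v in t],np.float32); print(cv2.minAreaRect(P), [ray(a,u,v,45).round().tolist() for u,v in q])
o=mask(a,(0,90,60),(14,255,255),(165,165,235,215)); P=np.array([ray(a,u,v,42)[:2] for u,v in o],np.float32)
print("or",o.min(0),o.max(0),cv2.minAreaRect(P))
# bar ends, side view
for u,v in((319,317),(420,285)): print("bar",ray(b,u,v,240))
print(mask(b,(105,120,40),(125,255,255),(230,250,450,335)).shape)
s=cv2.resize(b["color"][240:400,220:480],None,fx=3,fy=3,interpolation=2)
r=cv2.resize(a["color"][50:250,90:310],None,fx=3,fy=3,interpolation=2)[:600]
cv2.imwrite("pics/c1.png",s[:,:,::-1]);cv2.imwrite("pics/c2.png",r[:,:,::-1])
```

```text
frame [[262, 85], [300, 168], [183, 237], [134, 147]]
(np.int32(262), np.int32(85)) [[226.0, -353.0, 36.0], [359.0, -212.0, 200.0]]
(np.int32(134), np.int32(147)) [[628.0, -412.0, 36.0], [689.0, -259.0, 200.0]]
(np.int32(300), np.int32(168)) [[375.0, -62.0, 36.0], [481.0, 28.0, 200.0]]
(np.int32(183), np.int32(237)) [[709.0, -108.0, 36.0], [755.0, -10.0, 200.0]]
tray [[410, 252], [482, 333], [359, 419], [296, 319]]
((556.742919921875, 347.073486328125), (220.1592559814453, 307.7464294433594), 76.53036499023438) [[383.0, 277.0, 45.0], [433.0, 486.0, 45.0], [728.0, 415.0, 45.0], [672.0, 208.0, 45.0]]
or [176 179] [219 205] ((604.3762817382812, -182.365234375), (53.6815185546875, 104.59519958496094), 69.24402618408203)
bar [ 428.40507752 -260.45208298  240.        ]
bar [ 595.27455046 -290.82932689  240.        ]
(426, 2)
```

View pics/c1.png

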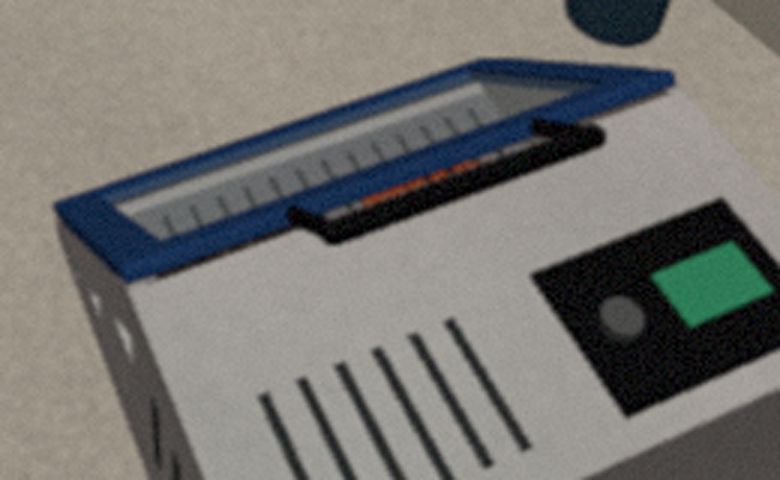

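View pics/c2.png

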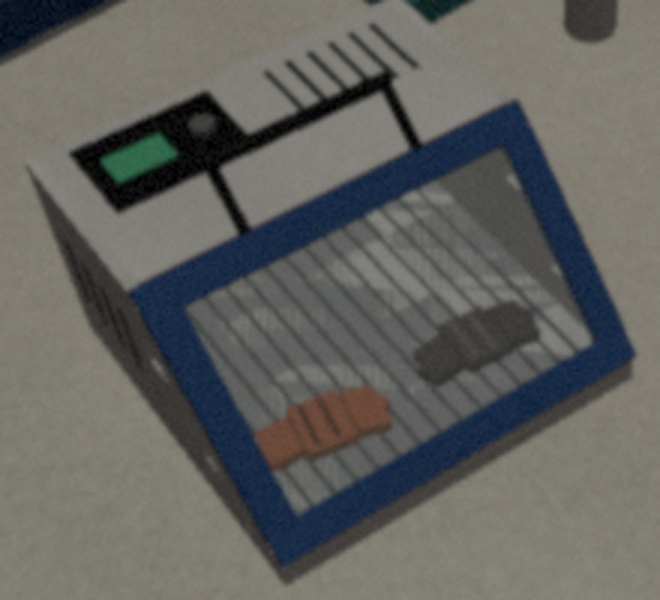

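The crops put the bar ends at side pixels (332,319) and (420,285), and scene pixels (161,104) and (220,77). Next I triangulate them.

Run:
```python
from h import *
import pickle
a,b=pickle.load(open("cams.pkl","rb"))
PA,PB=[c["K"]@np.c_[c["R"],c["t"]] for c in(a,b)]
X=cv2.triangulatePoints(PA,PB,np.array([[220,77],[161,104.3]]).T.astype(float),np.array([[331.7,318.5],[420,285]]).T.astype(float)); X=(X[:3]/X[3]).T; print(X,X.mean(0))
yc=X[1]-X[0]; print(np.degrees(np.arctan2(yc[1],yc[0])),np.linalg.norm(yc))
for c,u in((a,((220,77),(161,104.3))),(b,((331.7,318.5),(420,285)))): print([ray(c,*p,240).round().tolist() for p in u])
```

```text
[[ 440.58834297 -267.99991611  237.40195711]
 [ 591.56014252 -288.39928545  239.1581872 ]] [ 516.07424275 -278.19960078  238.28007215]
-7.695222374217831 152.35387383710102
[[440.0, -263.0, 240.0], [590.0, -285.0, 240.0]]
[[443.0, -272.0, 240.0], [595.0, -291.0, 240.0]]
```

```bash
cat >> h.py <<'E'
def go(p,yaw=None):
    s=env.state(); y=s["tcp_rot"][2]; 
    if yaw is None: yaw=np.degrees(y)
    d=np.array(p)-s["eef_pos"]; r=np.radians(yaw)
    T=np.array([[np.cos(r),np.sin(r),0],[np.sin(r),-np.cos(r),0],[0,0,-1]])
    print("shift(after turn)",(T@d).round(1),"turn",round((np.degrees(y)-yaw+180)%360-180,2),"dist",np.linalg.norm(d).round())
E
python3 -c "
from h import *
go((560,150,330),172.1)"
```

```text
shift(after turn) [-379.  -379.7 -107.9] turn -14.38 dist 547.0
```

Emit:
carry_out(
  motion=[
    [0, 0, -27, -7.2, 0],
    [0, 0, -40, -7.2, 0],
    [0, 0, -40, 0, 0],
  ],
)

```text
t: 0.4
eef_pos: [236.8, 578.1, 330.3]
tcp_rot: [-3.14, -0.001, 3.008]
ft_force: [-0.1, 1.1, -0.0]
opening: 1.001
grip_force: 0.0
```

Emit:
carry_out(
  motion=[
    [-32, -32, 0, 0, 0],
    [-32, -32, 0, 0, 0],
    [-32, -32, 0, 0, 0],
    [-32, -32, 0, 0, 0],
    [-32, -32, 0, 0, 0],
    [-32, -32, 0, 0, 0],
    [-32, -32, 0, 0, 0],
    [-32, -32, 0, 0, 0],
    [-32, -32, 0, 0, 0],
    [-32, -32, 0, 0, 0],
    [-32, -32, 0, 0, 0],
    [-27, -27, 0, 0, 0.3],
  ],
)

```text
t: 1.6
eef_pos: [561.4, 148.9, 329.3]
tcp_rot: [-3.141, -0.0, 3.003]
ft_force: [-0.4, 0.4, -0.2]
opening: 0.96
grip_force: 0.0
```

```bash
python3 -c "
from h import *
go((516,-281,300),172.1)"
```

```text
shift(after turn) [ -14.1 -432.1   29.3] turn -0.02 dist 433.0
```

Emit:
carry_out(
  motion=[
    [-1, -40, 3, 0, 0.4],
    [-1, -40, 3, 0, 0.4],
    [-1, -40, 3, 0, 0.4],
    [-1, -40, 3, 0, 0.4],
    [-1, -40, 3, 0, 0.4],
    [-2, -40, 3, 0, 0.4],
    [-2, -40, 3, 0, 0.4],
    [-1, -40, 3, 0, 0.4],
    [-2, -40, 3, 0, 0.4],
    [-1, -40, 2, 0, 0.4],
    [-1, -32, 0, 0, 0.4],
    [0, 0, 0, 0, 0.4],
  ],
)

```text
t: 2.8
eef_pos: [514.3, -282.0, 299.8]
tcp_rot: [3.142, -0.001, 3.001]
ft_force: [-1.4, 0.5, 0.1]
opening: 0.601
grip_force: 0.0
```

Run:
```python
from h import *
go((516,-281,229),172.1)
print(env.state()["joints"].round(2))
save("wrist","pics/w1.png")
```

```text
shift(after turn) [-1.5  1.2 70.8] turn -0.17 dist 71.0
[-0.61  0.37  1.55 -0.    1.22 -2.04]
```

View pics/w1.png

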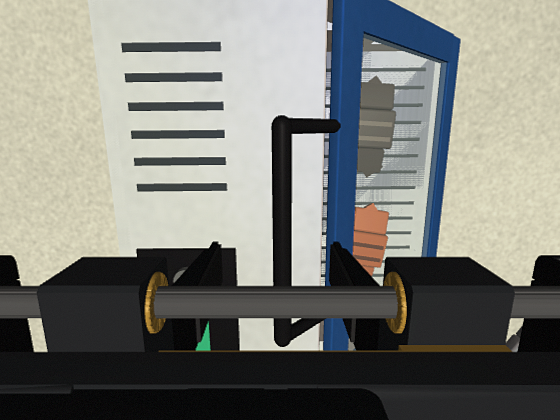

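The wrist view shows the bar at column 282, between the fingertips at about 210 and 340, so it is centred and parallel. I descend and close on it.

Emit:
carry_out(
  motion=[
    [0, 0, 30, 0, 0.4],
    [0, 0, 30, 0, 0.4],
    [0, 0, 11, 0, 0.4],
    [0, 0, 0, 0, 0.9],
    [0, 0, 0, 0, 1],
    [0, 0, 0, 0, 1],
    [0, 0, 0, 0, 1],
    [0, 0, 0, 0, 1],
  ],
)

```text
t: 3.65
eef_pos: [515.2, -278.9, 230.3]
tcp_rot: [-3.141, 0.001, 3.004]
ft_force: [0.1, -0.2, -0.4]
opening: 0.239
grip_force: 0.0
```

Emit:
carry_out(
  motion=[
    [0, 0, 0, 0, 1],
    [0, 0, 0, 0, 1],
    [0, 0, 0, 0, 1],
    [0, 0, 0, 0, 1],
  ],
)

```text
t: 4.05
eef_pos: [515.2, -277.8, 229.9]
tcp_rot: [3.14, 0.0, 3.004]
ft_force: [1.3, 7.1, 2.6]
opening: 0.128
grip_force: 30.0
```

Run:
```python
from h import *
s=env.state(); print(s["eef_pos"],s["ft_force"],s["opening"],s["grip_force"],s["tcp_rot"])
a=np.radians(45+np.arange(0,111,7.5)); p=np.c_[-285*np.cos(a),-285*np.sin(a)] # tool y,z coords
print(np.diff(p,axis=0).round(1).tolist())
```

```text
[ 515.23779464 -277.76826477  229.91753443] [1.30960846 7.08753649 2.59499985] 0.12787670025981332 29.994114339351654 [3.13973492e+00 1.42081781e-04 3.00416414e+00]
[[28.0, -24.6], [31.0, -20.7], [33.4, -16.5], [35.3, -12.0], [36.6, -7.3], [37.2, -2.4], [37.2, 2.4], [36.6, 7.3], [35.3, 12.0], [33.4, 16.5], [31.0, 20.7], [28.0, 24.6], [24.6, 28.0], [20.7, 31.0]]
```

Emit:
carry_out(
  motion=[
    [0, 14, -12.6, 0, 1],
    [0, 14, -12, 0, 1],
    [0, 15.2, -10.6, 0, 1],
    [0, 15.8, -10.1, 0, 1],
    [0, 16.5, -8.5, 0, 1],
    [0, 16.9, -8, 0, 1],
    [0, 17.5, -6.2, 0, 1],
    [0, 17.8, -5.8, 0, 1],
    [0, 18.2, -3.9, 0, 1],
    [0, 18.4, -3.4, 0, 1],
  ],
)

```text
t: 5.05
eef_pos: [537.0, -114.9, 311.8]
tcp_rot: [-3.141, -0.001, 3.004]
ft_force: [-2.4, -2.6, -6.6]
opening: 0.129
grip_force: 30.0
```

Emit:
carry_out(
  motion=[
    [0, 18.6, -1.8, 0, 1],
    [0, 18.6, -0.6, 0, 1],
    [0, 18.6, 0.6, 0, 1],
    [0, 18.6, 1.8, 0, 1],
    [0, 18.4, 3.2, 0, 1],
    [0, 18.2, 4.1, 0, 1],
    [0, 17.8, 5.5, 0, 1],
    [0, 17.5, 6.5, 0, 1],
    [0, 16.9, 7.9, 0, 1],
    [0, 16.5, 8.6, 0, 1],
  ],
)

```text
t: 6.05
eef_pos: [562.4, 63.3, 275.9]
tcp_rot: [-3.141, 0.002, 3.005]
ft_force: [0.2, -2.5, -0.2]
opening: 0.134
grip_force: 30.0
```

Emit:
carry_out(
  motion=[
    [0, 15.8, 10, 0, 1],
    [0, 15.2, 10.7, 0, 1],
    [0, 14.4, 12, 0, 1],
    [0, 13.6, 12.6, 0, 1],
    [0, 12.8, 13.8, 0, 1],
    [0, 11.8, 14.2, 0, 1],
    [0, 10.8, 15.3, 0, 1],
    [0, 8, 12, 0, 1],
  ],
)

```text
t: 6.85
eef_pos: [576.3, 163.8, 172.5]
tcp_rot: [-3.141, -0.001, 3.004]
ft_force: [2.5, -8.5, -3.5]
opening: 0.126
grip_force: 30.0
```

Bar height of about 183 mm gives a door angle of about 1.8 rad. I release it and go up, then look.

Emit:
carry_out(
  motion=[
    [0, 0, 0, 0, 1],
    [0, 0, 0, 0, 1],
    [0, 0, 0, 0, 0.6],
    [0, 0, 0, 0, 0.6],
    [0, 0, 0, 0, 0.6],
    [0, 0, -20, 0, 0.6],
    [0, 0, -40, 0, 0.6],
    [0, 0, -40, 0, 0.6],
    [0, 0, -40, 0, 0.3],
    [0, 0, -20, 0, 0],
    [0, -20, 0, 0, 0],
    [0, 0, 0, 0, 0],
  ],
)

```text
t: 8.05
eef_pos: [573.2, 142.5, 335.3]
tcp_rot: [3.141, 0.001, 3.003]
ft_force: [-0.4, 0.0, 0.3]
opening: 0.676
grip_force: 0.0
```

Run:
```python
from h import *
import pickle
a=save("scene","pics/s2.png"); b=save("side","pics/d2.png"); pickle.dump((a,b),open("cams2.pkl","wb"))
cv2.imwrite("pics/m2.png",np.vstack([a["color"][20:300,60:460],b["color"][140:420,160:560]])[:,:,::-1])
```

```text
(no output)
```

View pics/m2.png

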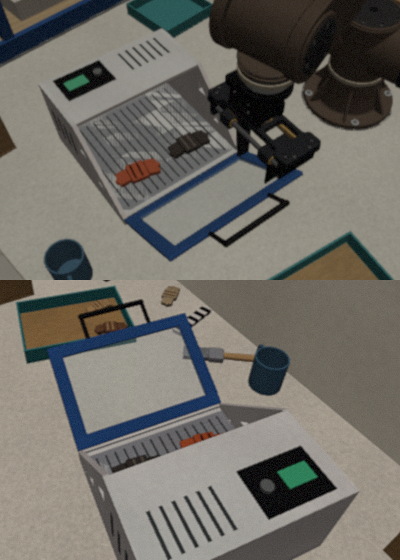

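The door is down, with the orange sherd near scene (198,192) and its surroundings clear. Next I measure it, and check how the gripper's body lies relative to the roof.

Run:
```python
from h import *
import pickle
a,b=pickle.load(open("cams2.pkl","rb"))
m=cv2.inRange(cv2.cvtColor(a["color"],cv2.COLOR_RGB2HSV),(0,90,60),(14,255,255)); m[:165]=0;m[215:]=0;m[:,:165]=0;m[:,235:]=0
m=cv2.morphologyEx(m,cv2.MORPH_CLOSE,np.ones((5,5)))
o=max(cv2.findContours(m,0,1)[0],key=cv2.contourArea)[:,0]
for z in (36,41,46):
    P=np.array([ray(a,u,v,z)[:2] for u,v in o],np.float32); r=cv2.minAreaRect(P); d=np.array(r[0])-[543,-82]; print(z,r,"cab",d@[-.137,-.9905],d@[.9905,-.137])
s=env.state(); yw=s["tcp_rot"][2]; p=s["eef_pos"]; tx=np.array([np.cos(yw),np.sin(yw),0]); ty=np.array([np.sin(yw),-np.cos(yw),0]); up=np.array([0,0,1.])
im=a["color"].copy()
for h in(70,150):
  for (A,B,col) in((37.5,90,(255,0,0)),(90,37.5,(0,255,0))):
    q=np.array([proj(a,p+i*A*tx+j*B*ty+h*up) for i,j in((1,1),(1,-1),(-1,-1),(-1,1))]).round().astype(int)
    cv2.polylines(im,[q],True,col,1)
cv2.imwrite("pics/m3.png",cv2.resize(im[0:220,240:460],None,fx=2.7,fy=2.7,interpolation=2)[:,:,::-1])
```

```text
36 ((603.4575805664062, -187.43739318847656), (58.126243591308594, 113.16304779052734), 71.22923278808594) cab 96.15304941558838 74.32815641784669
41 ((605.4343872070312, -184.0152587890625), (57.809410095214844, 112.5462417602539), 71.22930145263672) cab 92.49260278320313 75.81735098266601
46 ((607.4113159179688, -180.59323120117188), (57.49260330200195, 111.92953491210938), 71.22926330566406) cab 88.83224522399902 77.3066810913086
```

View pics/m3.png

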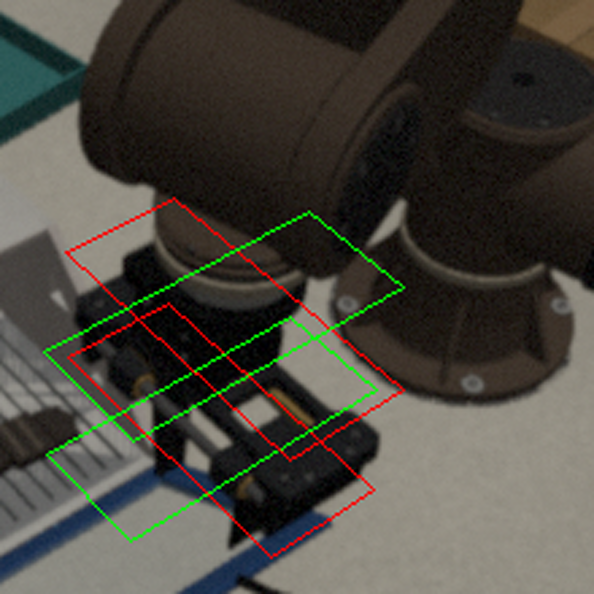

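The overlay confirms that the body's 180 mm side lies along tool y. The wide plate spans about 85 to 115 mm above the TCP. At grip height it ends near z 156, under the roof, so I go down in front, slide in low, and come out the same way. First I hover and measure with the wrist camera.

```bash
python3 -c "
from h import *
go((617.5,-148.5,220),160.5)"
```

```text
shift(after turn) [-139.2 -260.6  114.3] turn 11.57 dist 317.0
```

Emit:
carry_out(
  motion=[
    [0, 0, 0, 5.8, 0],
    [0, 0, 0, 5.8, 0],
    [-17, -33, 5, 0, 0],
    [-17, -33, 5, 0, 0],
    [-17, -33, 5, 0, 0],
    [-17, -33, 15, 0, 0],
    [-17, -33, 15, 0, 0],
    [-18, -33, 15, 0, 0],
    [-18, -33, 15, 0, 0],
    [-18, -30, 15, 0, 0],
    [0, 0, 24, 0, 0],
    [0, 0, 0, 0, 0],
  ],
)

```text
t: 9.35
eef_pos: [616.5, -148.8, 216.7]
tcp_rot: [3.141, -0.006, 2.8]
ft_force: [-0.3, 0.3, 0.1]
opening: 0.998
grip_force: 0.0
```

Run:
```python
from h import *
s=env.state(); print(s["eef_pos"],s["tcp_rot"],s["opening"]); go((617.5,-148.5,220),160.5)
c=save("wrist","pics/w2.png"); print(c["hand_eye"])
from scipy.spatial.transform import Rotation as Ro
Rt=Ro.from_euler("xyz",s["tcp_rot"]).as_matrix(); H=np.array(c["hand_eye"])
o=Rt@H[:3,3]+s["eef_pos"]; Rw=Rt@H[:3,:3]; c["R"]=Rw.T; c["t"]=-Rw.T@o
m=cv2.inRange(cv2.cvtColor(c["color"],cv2.COLOR_RGB2HSV),(0,90,60),(14,255,255)); m=cv2.morphologyEx(m,cv2.MORPH_CLOSE,np.ones((9,9)))
q=max(cv2.findContours(m,0,1)[0],key=cv2.contourArea)[:,0]; print(q.min(0),q.max(0))
for z in(37,44,51): print(z,cv2.minAreaRect(np.array([ray(c,u,v,z)[:2] for u,v in q],np.float32)))
```

```text
[ 616.4732509  -148.83387977  216.74283231] [ 3.14116646 -0.00611407  2.80017457] 0.9980693141795816
shift(after turn) [-0.9  0.7 -3.3] turn -0.06 dist 3.0
[[ 8.07769774e-04 -9.69354526e-01 -2.45664712e-01  6.90128865e+01]
 [ 9.99999361e-01  5.88752458e-04  9.64971309e-04  2.00424733e-01]
 [-7.90763603e-04 -2.45665334e-01  9.69354382e-01 -1.61052533e+02]
 [ 0.00000000e+00  0.00000000e+00  0.00000000e+00  1.00000000e+00]]
[215 144] [269 258]
37 ((608.7378540039062, -180.96803283691406), (53.40020751953125, 118.5014419555664), 73.71664428710938)
44 ((607.5823974609375, -179.8389892578125), (52.304710388183594, 116.07035827636719), 73.71662139892578)
51 ((606.4269409179688, -178.70993041992188), (51.209224700927734, 113.6392822265625), 73.71664428710938)
```

View pics/w2.png

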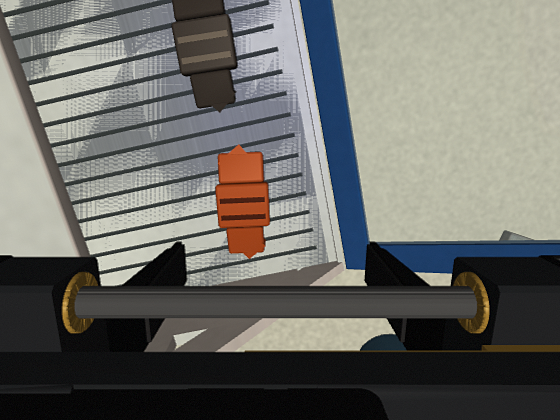

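The wrist view shows the sherd's middle block with corners near (217,184), (267,182), (270,224) and (220,227). The roof's front edge runs at left from about (5,20) to (90,280).

Run:
```python
from h import *
from scipy.spatial.transform import Rotation as Ro
s=env.state(); c=env.read_camera("wrist")
Rt=Ro.from_euler("xyz",s["tcp_rot"]).as_matrix(); H=np.array(c["hand_eye"])
o=Rt@H[:3,3]+s["eef_pos"]; Rw=Rt@H[:3,:3]; c["R"]=Rw.T; c["t"]=-Rw.T@o
P=np.array([ray(c,u,v,49)[:2] for u,v in((217,184),(267,182),(270,224),(220,227))]); print(P.round(1),P.mean(0))
w=(P[1]+P[2]-P[0]-P[3])/2; l=(P[2]+P[3]-P[0]-P[1])/2
print(np.linalg.norm(w),np.degrees(np.arctan2(w[1],w[0])),np.linalg.norm(l),np.degrees(np.arctan2(l[1],l[0])))
for p in((3,20),(50,165),(90,280)):
    d=ray(c,*p,198)[:2]-[543,-82]; print("roof depth",d@[-.137,-.9905])
for p in((295,5),(340,255)): print("front edge",ray(c,*p,35))
```

```text
[[ 581.9 -195.5]
 [ 596.2 -148.9]
 [ 637.1 -160.4]
 [ 623.3 -208.8]] [ 609.62924022 -178.39119741]
49.514914869311035 73.47431489683161 42.96915959960562 -16.798664345764468
roof depth 158.95540766499823
roof depth 161.53367355734707
roof depth 162.45376923799566
front edge [455.66621243 -71.87344021  35.        ]
front edge [ 697.9733495  -102.89872879   35.        ]
```

Emit:
carry_out(
  motion=[
    [0, 0, 20, -2.6, 0],
    [0, 0, 30, 0, 0],
    [0, 0, 30, 0, 0],
    [0, 0, 30, 0, 0],
    [0, 0, 25, 0, 0],
    [0, 0, 15, 0, 0],
    [0, 0, 4, 0, 0],
    [0, 0, 0, 0, 0],
  ],
)

```text
t: 10.25
eef_pos: [618.0, -148.6, 67.0]
tcp_rot: [3.142, 0.001, 2.848]
ft_force: [-1.2, 0.3, 0.2]
opening: 0.998
grip_force: 0.0
```

```bash
python3 -c "
from h import *
go((608.5,-179.5,62),163)
c=save('side','pics/d3.png')
cv2.imwrite('pics/d3c.png',cv2.resize(c['color'][200:420,180:480],None,fx=2.6,fy=2.6,interpolation=2)[:,:,::-1])"
```

```text
shift(after turn) [  0.  -32.4   5. ] turn 0.15 dist 33.0
```

View pics/d3c.png

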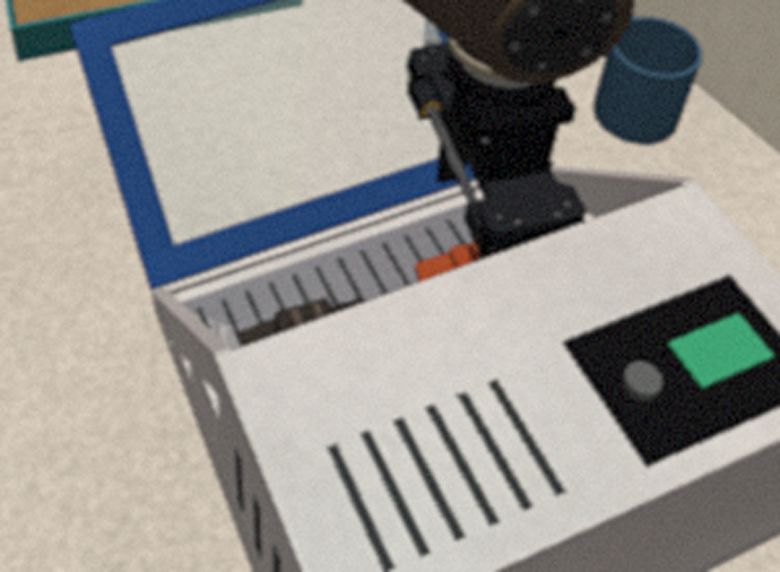

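The body's end stands just behind the roof edge; its top face is near crop (480-580, 180-215). I check its height.

```bash
python3 -c "
from h import *
c=env.read_camera('side'); s=env.state(); y=s['tcp_rot'][2]; p=s['eef_pos']
tx=np.array([np.cos(y),np.sin(y),0]);ty=np.array([np.sin(y),-np.cos(y),0])
for h in(70,90,100,110,120,130):
  print(h,[((proj(c,p+i*tx-90*ty+[0,0,h])-[180,200])*2.6).round().tolist() for i in(37.5,-37.5)])
"
```

```text
70 [[481.0, 268.0], [583.0, 247.0]]
90 [[485.0, 250.0], [588.0, 230.0]]
100 [[487.0, 241.0], [591.0, 221.0]]
110 [[489.0, 232.0], [594.0, 211.0]]
120 [[491.0, 223.0], [597.0, 202.0]]
130 [[493.0, 213.0], [600.0, 193.0]]
```

Emit:
carry_out(
  motion=[
    [0, 0, 0, 0, 0],
    [0, -5, 0, 0, 0],
    [0, -5, 0, 0, 0],
    [0, -5, 0, 0, 0],
    [0, 0, 0, 0, 0],
  ],
)

```text
t: 10.85
eef_pos: [612.9, -164.1, 66.4]
tcp_rot: [3.142, 0.0, 2.846]
ft_force: [0.5, 0.9, 0.6]
opening: 0.997
grip_force: 0.0
```

Emit:
carry_out(
  motion=[
    [0, -4, 2, 0, 0],
    [0, -4, 1, 0, 0],
    [0, -4, 0, 0, 0],
    [0, -4, 0, 0, 0],
    [0, 0, 0, 0, 0],
  ],
)

```text
t: 11.35
eef_pos: [608.4, -179.1, 63.3]
tcp_rot: [3.142, 0.0, 2.846]
ft_force: [0.2, -0.4, -0.1]
opening: 0.998
grip_force: 0.0
```

```bash
python3 -c "
from h import *
go((608.5,-179.5,41),163)"
```

```text
shift(after turn) [-0.2 -0.4 22.3] turn 0.09 dist 22.0
```

Emit:
carry_out(
  motion=[
    [0, 0, 6, 0, 0],
    [0, 0, 6, 0, 0],
    [0, 0, 5, 0, 0],
    [0, 0, 4, 0, 0],
    [0, 0, 0, 0, 0],
  ],
)

```text
t: 11.85
eef_pos: [608.3, -178.3, 41.5]
tcp_rot: [3.141, -0.001, 2.847]
ft_force: [-1.0, 0.9, -0.3]
opening: 0.999
grip_force: 0.0
```

Emit:
carry_out(
  motion=[
    [0, 0, 0, 0, 1],
    [0, 0, 0, 0, 1],
    [0, 0, 0, 0, 1],
    [0, 0, 0, 0, 1],
    [0, 0, 0, 0, 1],
    [0, 0, 0, 0, 1],
    [0, 0, 0, 0, 1],
    [0, 0, 0, 0, 1],
  ],
)

```text
t: 12.65
eef_pos: [608.6, -178.5, 42.4]
tcp_rot: [3.142, 0.0, 2.847]
ft_force: [0.2, -0.5, 0.5]
opening: 0.55
grip_force: 30.0
```

Gripped at 52 mm. I lift slightly, slide out from under the roof, then go up.

Emit:
carry_out(
  motion=[
    [0, 0, -5, 0, 1],
    [0, 0, -7, 0, 1],
    [0, 0, -2, 0, 1],
    [0, 8, 0, 0, 1],
    [0, 12, 0, 0, 1],
    [0, 14, 0, 0, 1],
    [0, 10, 0, 0, 1],
    [0, 0, 0, 0, 1],
    [0, 0, -15, 0, 1],
    [0, 0, -25, 0, 1],
    [0, 0, -30, 0, 1],
    [0, 0, -30, 0, 1],
  ],
)

```text
t: 13.85
eef_pos: [621.1, -136.9, 158.4]
tcp_rot: [-3.142, 0.0, 2.847]
ft_force: [1.1, -0.2, -0.7]
opening: 0.54
grip_force: 30.0
```

Emit:
carry_out(
  motion=[
    [0, 0, -40, 0, 1],
    [0, 0, -40, -3.4, 1],
    [0, 0, -35, 0, 1],
    [0, 0, 0, 0, 1],
  ],
)

```text
t: 14.25
eef_pos: [622.4, -137.3, 277.7]
tcp_rot: [-3.141, 0.009, 2.906]
ft_force: [0.4, 0.2, -0.2]
opening: 0.546
grip_force: 30.0
```

```bash
python3 -c "
from h import *
go((488,362,275),166.5)"
```

```text
shift(after turn) [247.2 454.1   2.7] turn -0.01 dist 517.0
```

Emit:
carry_out(
  motion=[
    [12, 22, 0, 0, 1],
    [21, 38, 0, 0, 1],
    [21, 38, 0, 0, 1],
    [21, 39, 0, 0, 1],
    [21, 39, 0, 0, 1],
    [21, 39, 0, 0, 1],
    [22, 40, 0, 0, 1],
    [22, 40, 0, 0, 1],
    [22, 40, 0, 0, 1],
    [22, 40, 0, 0, 1],
    [22, 40, 0, 0, 1],
    [20, 39, 0, 0, 1],
  ],
)

```text
t: 15.45
eef_pos: [485.9, 364.0, 271.4]
tcp_rot: [-3.141, -0.0, 2.906]
ft_force: [1.2, 0.2, -0.4]
opening: 0.545
grip_force: 30.0
```

Emit:
carry_out(
  motion=[
    [0, 0, 30, 0, 1],
    [0, 0, 40, 0, 1],
    [0, 0, 40, 0, 1],
    [0, 0, 40, 0, 1],
    [0, 0, 30, 0, 1],
    [0, 0, 20, 0, 1],
    [0, 0, 0, 0, 1],
  ],
)

```text
t: 16.15
eef_pos: [485.7, 361.5, 68.8]
tcp_rot: [-3.138, -0.004, 2.906]
ft_force: [-0.4, 0.1, -0.6]
opening: 0.545
grip_force: 30.0
```

```bash
python3 -c "
from h import *
go((488,362,17.5),166.5)
c=save('scene','pics/s4.png')
cv2.imwrite('pics/s4c.png',cv2.resize(c['color'][120:420,200:500],None,fx=1.9,fy=1.9,interpolation=2)[:,:,::-1])"
```

```text
shift(after turn) [-2.1  1.  51.3] turn -0.01 dist 51.0
```

View pics/s4c.png

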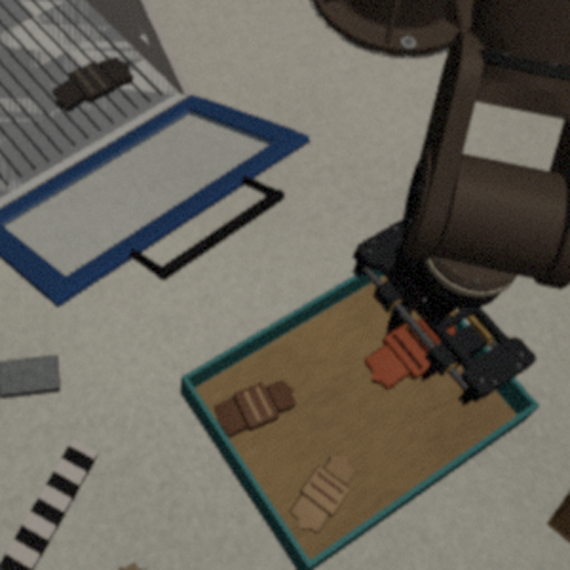

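The orange sherd hangs over the empty half at crop (410,350), clear of the walls and the other sherds. The black bar is at crop (165,272)-(282,195). I lower slowly.

Emit:
carry_out(
  motion=[
    [-2, 0, 15, 0, 1],
    [0, 0, 15, 0, 1],
    [0, 0, 10, 0, 1],
    [0, 0, 6, 0, 1],
    [0, 0, 3, 0, 1],
    [0, 0, 0, 0, 1],
    [0, 0, 0, 0, 1],
  ],
)

```text
t: 16.9
eef_pos: [489.0, 362.3, 22.6]
tcp_rot: [3.141, 0.0, 2.906]
ft_force: [0.5, -0.3, -1.2]
opening: 0.543
grip_force: 30.0
```

Emit:
carry_out(
  motion=[
    [0, 0, 2, 0, 1],
    [0, 0, 2, 0, 1],
    [0, 0, 0, 0, 1],
    [0, 0, 0, 0, 1],
  ],
)

```text
t: 17.3
eef_pos: [488.8, 362.2, 18.4]
tcp_rot: [3.142, 0.0, 2.906]
ft_force: [-0.6, -0.2, -1.2]
opening: 0.544
grip_force: 30.0
```

Emit:
carry_out(
  motion=[
    [0, 0, 1, 0, 1],
    [0, 0, 0, 0, 1],
    [0, 0, 0.5, 0, 1],
    [0, 0, 0, 0, 1],
  ],
)

```text
t: 17.7
eef_pos: [489.0, 362.2, 17.3]
tcp_rot: [3.141, 0.0, 2.906]
ft_force: [-0.5, -1.4, 4.7]
opening: 0.542
grip_force: 30.0
```

Contact, about 5 N. I release and rise.

Emit:
carry_out(
  motion=[
    [0, 0, 0, 0, 0.35],
    [0, 0, 0, 0, 0.2],
    [0, 0, 0, 0, 0.1],
    [0, 0, 0, 0, 0.1],
    [0, 0, 0, 0, 0.1],
    [0, 0, -10, 0, 0.1],
    [0, 0, -30, 0, 0.1],
    [0, 0, -45, 0, 0.1],
    [0, 0, -45, 0, 0.3],
    [0, 0, -45, 0, 0.6],
    [0, 0, -45, 0, 0.6],
    [0, 0, 0, 0, 0.6],
  ],
)

```text
t: 18.9
eef_pos: [490.3, 363.1, 243.8]
tcp_rot: [3.134, 0.008, 2.906]
ft_force: [-0.4, 0.6, 0.7]
opening: 0.621
grip_force: 0.0
```

Run:
```python
from h import *
c=save("scene","pics/s5.png")
im=cv2.cvtColor(c["color"],cv2.COLOR_RGB2HSV)
m=cv2.inRange(im,(0,90,60),(14,255,255)); m[:240]=0; m[:,:350]=0
q=max(cv2.findContours(m,0,1)[0],key=cv2.contourArea)[:,0]; print(q.min(0),q.max(0),cv2.minAreaRect(np.array([ray(c,u,v,14)[:2] for u,v in q],np.float32)))
# bar corners from crop view
P=[ray(c,200+u/1.9,120+v/1.9,z) for z in(175,183,190) for u,v in((165,272),(282,195))]; print(np.round(P))
go((579,162,300),172.1)
```

```text
[386 295] [435 335] ((487.64166259765625, 360.97833251953125), (54.8864860534668, 118.47035217285156), 76.39207458496094)
[[648. 154. 175.]
 [498. 176. 175.]
 [651. 157. 183.]
 [503. 179. 183.]
 [654. 160. 190.]
 [507. 181. 190.]]
shift(after turn) [-116.3 -186.4  -59.5] turn -5.57 dist 228.0
```

The sherd is at (488,361), the middle of the empty half. Back to the bar.

Emit:
carry_out(
  motion=[
    [0, 0, -20, -5.6, 0.55],
    [-23, -37, 0, 0, 0.55],
    [-23, -37, 0, 0, 0.55],
    [-23, -37, 0, 0, 0.55],
    [-23, -37, 0, 0, 0.55],
    [-22, -35, 0, 0, 0.55],
    [0, 0, 0, 0, 0.55],
  ],
)

```text
t: 19.65
eef_pos: [577.8, 161.2, 255.5]
tcp_rot: [-3.14, -0.002, 3.0]
ft_force: [0.1, 0.5, 0.3]
opening: 0.453
grip_force: 0.0
```

Run:
```python
from h import *
go((576.5,165,173),172.1)
save("wrist","pics/w5.png")
```

```text
shift(after turn) [ 1.8  3.5 82.5] turn -0.21 dist 83.0
```

View pics/w5.png

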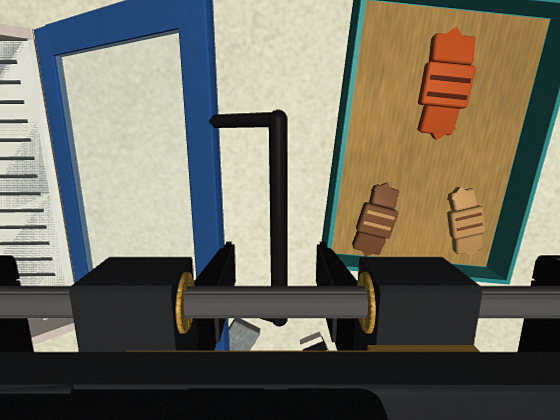

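The bar is at column 280, between the fingers at 232 and 318, and the orange sherd lies flat in the tray at (446,83). I descend and grip.

Emit:
carry_out(
  motion=[
    [1, 3, 30, 0, 0.55],
    [0, 0, 30, 0, 0.55],
    [0, 0, 17, 0, 0.55],
    [0, 0, 5, 0, 0.55],
    [0, 0, 0, 0, 0.8],
    [0, 0, 0, 0, 1],
    [0, 0, 0, 0, 1],
    [0, 0, 0, 0, 1],
    [0, 0, 0, 0, 1],
    [0, 0, 0, 0, 1],
  ],
)

```text
t: 20.7
eef_pos: [575.7, 165.1, 173.9]
tcp_rot: [-3.136, -0.002, 3.005]
ft_force: [2.9, -21.0, -11.0]
opening: 0.126
grip_force: 30.0
```

Run:
```python
import numpy as np
a=np.radians(np.r_[np.arange(148.7,57,-4),56.7,54.2,51.7,49.7,47.7,46.2,45]); p=np.c_[-285*np.cos(a),-285*np.sin(a)]
print([[0,*r,0,1] for r in np.diff(p,axis=0).round(1).tolist()])
```

```text
[[0, -10.9, -16.6, 0, 1], [0, -12.1, -15.8, 0, 1], [0, -13.1, -14.9, 0, 1], [0, -14.1, -14.0, 0, 1], [0, -15.1, -13.0, 0, 1], [0, -15.9, -11.9, 0, 1], [0, -16.7, -10.7, 0, 1], [0, -17.4, -9.6, 0, 1], [0, -18.1, -8.3, 0, 1], [0, -18.6, -7.0, 0, 1], [0, -19.1, -5.7, 0, 1], [0, -19.4, -4.4, 0, 1], [0, -19.7, -3.0, 0, 1], [0, -19.8, -1.6, 0, 1], [0, -19.9, -0.2, 0, 1], [0, -19.9, 1.1, 0, 1], [0, -19.7, 2.5, 0, 1], [0, -19.5, 3.9, 0, 1], [0, -19.2, 5.2, 0, 1], [0, -18.8, 6.6, 0, 1], [0, -18.3, 7.9, 0, 1], [0, -17.7, 9.1, 0, 1], [0, -17.0, 10.3, 0, 1], [0, -10.2, 7.1, 0, 1], [0, -9.9, 7.5, 0, 1], [0, -7.7, 6.3, 0, 1], [0, -7.5, 6.6, 0, 1], [0, -5.5, 5.1, 0, 1], [0, -4.3, 4.2, 0, 1]]
```

Emit:
carry_out(
  motion=[
    [0, -10.9, -16.6, 0, 1],
    [0, -12.1, -15.8, 0, 1],
    [0, -13.1, -14.9, 0, 1],
    [0, -14.1, -14, 0, 1],
    [0, -15.1, -13, 0, 1],
    [0, -15.9, -11.9, 0, 1],
    [0, -16.7, -10.7, 0, 1],
    [0, -17.4, -9.6, 0, 1],
    [0, -18.1, -8.3, 0, 1],
    [0, -18.6, -7, 0, 1],
  ],
)

```text
t: 21.7
eef_pos: [556.3, 19.4, 301.9]
tcp_rot: [3.136, 0.008, 3.005]
ft_force: [-0.5, 14.0, 22.2]
opening: 0.128
grip_force: 30.0
```

Emit:
carry_out(
  motion=[
    [0, -19.1, -5.7, 0, 1],
    [0, -19.4, -4.4, 0, 1],
    [0, -19.7, -3, 0, 1],
    [0, -19.8, -1.6, 0, 1],
    [0, -19.9, -0.2, 0, 1],
    [0, -19.9, 1.1, 0, 1],
    [0, -19.7, 2.5, 0, 1],
    [0, -19.5, 3.9, 0, 1],
    [0, -19.2, 5.2, 0, 1],
    [0, -18.8, 6.6, 0, 1],
  ],
)

```text
t: 22.7
eef_pos: [529.9, -178.7, 298.7]
tcp_rot: [-3.135, 0.012, 3.004]
ft_force: [-0.8, -8.3, 29.5]
opening: 0.126
grip_force: 30.0
```

```bash
python3 -c "
from h import *
go((515.2,-278.5,230),172.1)"
```

```text
shift(after turn) [   0.9 -100.9   68.7] turn 0.03 dist 122.0
```

Emit:
carry_out(
  motion=[
    [0, -18.3, 7, 0, 1],
    [0, -17.7, 8.6, 0, 1],
    [0, -17, 10, 0, 1],
    [0, -10.2, 7.1, 0, 1],
    [0, -9.9, 7.5, 0, 1],
    [0, -7.7, 6.3, 0, 1],
    [0, 0, 0, 0, 1],
  ],
)

```text
t: 23.4
eef_pos: [519.0, -260.4, 249.8]
tcp_rot: [-3.133, 0.01, 3.003]
ft_force: [1.9, -18.2, 16.0]
opening: 0.132
grip_force: 30.0
```

```bash
python3 -c "
from h import *
go((515.2,-278.5,230),172.1); print(env.state()['ft_force'])"
```

```text
shift(after turn) [  1.2 -18.5  19.8] turn -0.02 dist 27.0
[  1.89153435 -18.24833773  15.98285506]
```

Emit:
carry_out(
  motion=[
    [0, -7, 7, 0, 1],
    [0, -6, 6, 0, 1],
    [0, -5, 5, 0, 1],
    [0, -3, 3, 0, 1],
    [0, 0, 0, 0, 1],
    [0, 0, 0, 0, 1],
  ],
)

```text
t: 24.0
eef_pos: [516.8, -278.0, 230.9]
tcp_rot: [-3.136, 0.011, 3.004]
ft_force: [0.4, 0.8, 33.1]
opening: 0.129
grip_force: 30.0
```

Emit:
carry_out(
  motion=[
    [0, -1, 1, 0, 1],
    [0, -1, 0.5, 0, 1],
    [0, 0, 0, 0, 1],
    [0, 0, 0, 0, 1],
    [0, 0, 0, 0, 1],
  ],
)

```text
t: 24.5
eef_pos: [516.8, -278.2, 230.7]
tcp_rot: [-3.139, 0.012, 3.004]
ft_force: [0.3, 13.0, 46.5]
opening: 0.127
grip_force: 30.0
```

The arm no longer moves and the force is rising, so the door is on its stop. I open the fingers, rise and check.

Emit:
carry_out(
  motion=[
    [0, 0, 0, 0, 0.7],
    [0, 0, 0, 0, 0.5],
    [0, 0, 0, 0, 0.5],
    [0, 0, 0, 0, 0.5],
    [0, 0, -10, 0, 0.5],
    [0, 0, -30, 0, 0.5],
    [0, 0, -40, 0, 0.5],
    [0, 0, -40, 0, 0.5],
    [0, 40, 0, 0, 0.5],
    [0, 40, 0, 0, 0.5],
    [0, 40, 0, 0, 0.5],
    [0, 0, 0, 0, 0.5],
  ],
)

```text
t: 25.7
eef_pos: [531.0, -155.8, 344.2]
tcp_rot: [3.141, 0.001, 3.007]
ft_force: [1.2, -0.8, 1.1]
opening: 0.501
grip_force: 0.0
```

Run:
```python
from h import *
import pickle
a,b=pickle.load(open("cams.pkl","rb")); c=env.read_camera("side"); d=env.read_camera("scene")
f=lambda i:cv2.GaussianBlur(cv2.cvtColor(i["color"],cv2.COLOR_RGB2GRAY),(0,0),1)
def bar(i):
    m=cv2.inRange(f(i),0,35); m[:278]=0; m[325:]=0; m[:,:315]=0; m[:,398:]=0; y,x=np.nonzero(m); return len(x),x.mean().round(2),y.mean().round(2)
print(bar(b),bar(c))
g=f(a).astype(int)-f(d)
for n,(x,y) in dict(dark=(249,163),brown=(333,335),buff=(370,380)).items(): print(n,np.abs(g[y-15:y+15,x-20:x+20]).mean())
cv2.imwrite("pics/fin.png",np.hstack([d["color"][20:420,80:480],c["color"][20:420,160:560]])[:,:,::-1])
```

```text
(597, np.float64(356.5), np.float64(305.75)) (536, np.float64(356.66), np.float64(306.08))
dark 1.79
brown 1.5175
buff 1.7866666666666666
```

View pics/fin.png

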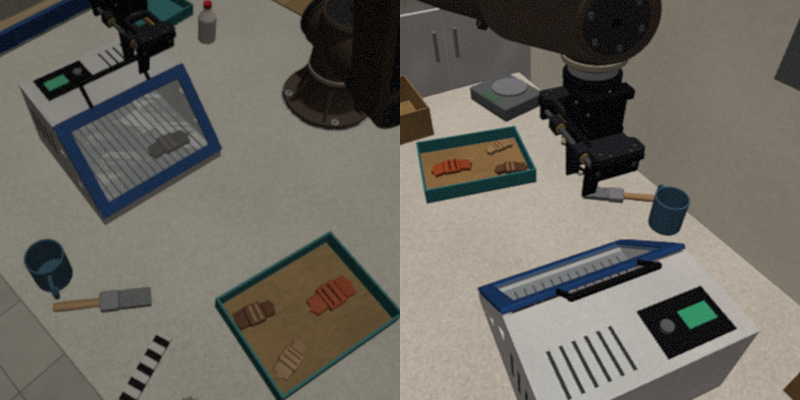

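The door is shut, with the bar within 0.4 px of where it started. The orange sherd lies in the tray's empty half, the other sherds have not moved, and the gripper is clear.

```bash
python3 -c "
from cell import env
print(env.job_done())"
```

```text
the job is handed in; nothing more can be done
None
```

The job is handed in after about 26 s of robot time, with no verdict returned: the last pictures show the orange sherd flat in the tray's empty half, the door fully shut and the other three sherds unmoved.

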